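# Walk a die block round square to the fence and push it home

### The arm

A 7-joint arm with a two-finger parallel gripper is mounted at the origin on a cart in front of the work surface, level with it; the furniture and walls round the work are solid. World frame = base frame: x ahead of the robot, y to its left, z up, the work surface at z = 0. Lengths are in m, angles in rad, forces in N, time in s.
With the tool pointing down it reaches from about 0.375 to 0.925 m from the base axis. Payload 3.1 kg.
Tool frame: the origin (TCP) lies on the centre line of the jaws, within the pads' length; the fingertips stand 22 mm ahead of it and the grasp point (between the pads) lies 3 mm ahead of it; z points along the fingers, y is the line along which they close (so a half turn about z gives the same grasp; the last joint's range is limited). The gripper opens to 85 mm and grips with 20 to 120 N. Pads are 22 mm wide; open, the fingers measure 114 mm over their backs; the gripper's body (76 mm by 85 mm) begins 54 mm behind the grasp point. The pads swing forward as they close: fully open they stand 13 mm farther back than shut.
Start: joints at [1.135, 0.383, 0.044, 1.598, -0.018, 1.161, -0.05], TCP at [0.215, -0.613, 0.253] pointing down, gripper open.
Joint ranges: [-2.61, 2.61], [-0.41, 2.15], [-1.48, 1.57], [0, 2.5], [-1.57, 4.71], [0.05, 1.97], [-2.85, 2.85]. Speed limits (rad/s): [2.79, 2.79, 3.14, 3.14, 3.14, 3.14, 3.14].

### API

Orientations are given as a unit quaternion [w, x, y, z].
In Python, from rig import bot gives the robot as it stands.
- The arm moves only by the tool servo_tool, never from a script. Its argument "motion" is a list that holds one entry, the list of rows, each a list of 5 numbers: the shift along the tool's x, y, z in m, then the turn about the tool's z in rad, then the finger opening in m, from 0 to 0.0854. A call has 1 to 20 rows; each row is the pose to reach, as a shift and turn from the pose commanded when the call began, along the tool's axes at that moment; what a row does not reach only later rows make up. A row lasts 1/12 s, in which the tool goes at most 41.7 mm and 7.16 degrees, less where a joint would pass 70% of its speed; a pose out of reach is approached as far as the arm can. A call with a gripper value outside its range is refused whole. The fingers move at their own pace and stop on an object; the grip force is fixed at half the most. Time passes only in rows, so rows that repeat a pose let the fingers close. It gives the time, the measured TCP pose, the force, the opening and the grip force at its end, in the units of the state.
- bot.sense(): the state, without advancing time (a new reading comes with each control period).
- bot.read_camera(name): name is "scene" or "side" or "wrist"; returns (picture, depth): 400x640x3 uint8, red, green, blue; 400x640 float32, m along the optical axis (not along the pixel's ray), 0 where there is no reading.
- bot.calibration(name): a dict with "mtx" (3x3 intrinsics, pixels), "R" (3x3) and "t" (3): a world point X has camera coordinates R X + t; the wrist camera has in their place "mount" (4x4, takes a point from camera to tool coordinates, whose origin is the TCP and whose axes are the flange's). Camera axes: x right, y down, z forward; pixel columns grow to the right and rows downward; lengths in m; the calibration is good to about 2 mm. The wrist camera is an equidistant fisheye: a pixel r from the principal point sees the ray r / f radians off the axis. A picture is of the moment at which its call begins: read the wrist's pose just before it. calibration takes no time and is no camera call.
- bot.job_done(): hands the job in; it is judged then, once.
Trained networks look in the newest picture that a camera, given by its name, has taken for a name from the list of things; names that differ only in an ending like _2 or _b are one class to them, and where a whole thing is asked for, a point or a joint stands for the part that bears it (a point fixed in the world has none). Each returns a list of dicts, best first, with "conf" (0 to 1); they miss things now and then, are a little off and sometimes report something else, mostly with a low value. They report only what shows in the picture. A call takes as long as a camera call.
- bot.search_frame(thing, camera): "point" ([column, row] in pixels, amid what is visible of it).
The state is a dict: "t": time; "q": joint angles; "dq": joint speeds; "tau": joint torques, N m; "position": TCP position; "orientation": TCP orientation; "ft_force": force on the tool from outside, world axes, zero at the start; "ft_torque": the same for the moment, N m; "width": finger opening in m; "grasp_force": force on a finger pad.
Only numpy, scipy, OpenCV 4.12 (cv2) and the standard library are available. Lean on these libraries where they do the work, as an engineer would, in place of code of your own. Each camera call takes 0.05 s, during which the arm holds its last target. There are 200 camera calls.

### The job

Without gripping or lifting it, push the heavy metal die block round by its corners until its slotted face looks squarely at the low aluminium fence, with at least a finger's width of clear gap still left between them. Then push the block straight home with the fingers so that the slotted face lies flat against the fence, with the whole face on the fence and no part past either end of it, and take the hand away. Leave the solder reel, the pine block and the yellow tub where they stand.

Things in the scene. Friction and masses are not known exactly. Their poses are not given: they have to be found in the camera images.
- die_block: Loose cast aluminium block, about 0.85 kg: 92 mm along its x, 106 mm along its y, 36 mm high. Origin at the centre of its underside, z up. An upright slot 30 mm wide, 16 mm deep is cut in the middle of its +x face; the other sides are plain. Friction about 0.6. Pushed near the end of a side it turns about a point just past its middle; pushed at the middle of a side it goes nearly straight.
- slot_face (a point): Centre of the plane of the block's slotted face (in the mouth of the slot), 18 mm up, 46 mm from the block's origin along its own x. Axes as the block's.
- fence: Fixed aluminium fence, 170 mm long, 40 mm high. Origin at the foot of the middle of its plain contact face. Its x points into the fence, away from the block's side; its y runs along the face (-85 to +85 mm). With the block home, the block's x points the same way as the fence's x and its origin is at x = -46 mm in this frame. A big tank hangs low behind and left of it: keep the hand on the block's side.
- solder_reel: Loose reel of solder, standing, 45 mm in diameter and 45 mm high, a bystander at the left of the work. Origin at the centre of its underside.
- pine_block: Loose pine work block lying at the far left of the work, 34 x 156 x 31 mm (long along its own y), a bystander. Origin at the centre of its underside.
- yellow_tub: Loose round yellow tub, 74 mm in diameter and 42 mm high, a bystander at the right of the work. Origin at the centre of its underside.

How it is judged:
By the outcome, as a careful person would: the job done as asked, in the order asked, and still so for the second after the job is handed in, with the robot touching nothing.
It also fails if it takes over 64 s, if anything falls off the work surface, if the arm or the gripper's body presses on something with over 40 N, if the wrist force passes 120 N, or if a joint passes its speed limit or range.

## Working session

There is one attempt and no reset: what is moved stays moved. The work goes in short steps, Python scripts to look and compute and a tool call to move; the robot and the scene stay as the last step left them, time stands still between calls to the robot, and variables do not carry over. Pictures are saved under pics/ and viewed, at most 10 in all, crops included, and the job is handed in when it is done.

Besides the shell and the picture viewer there is one more tool, called after "Emit:" as a command line: name --argument value ..., lists and objects as JSON in quotes. servo_tool: Moves the arm, as the interface text tells. Its arguments: {"type":"object","properties":{"motion":{"type":"array","items":{"type":"array","items":{"type":"array","items":{"type":"number"}}}}},"required":["motion"]}

```bash
mkdir -p pics; cat > h.py <<'E'
import numpy as np, cv2
from rig import bot
def cloud(name):
    im,d=bot.read_camera(name); c=bot.calibration(name)
    K=np.array(c["mtx"]);R=np.array(c["R"]);t=np.array(c["t"])
    v,u=np.mgrid[:400,:640]
    P=np.stack([(u-K[0,2])/K[0,0]*d,(v-K[1,2])/K[1,1]*d,d],-1)
    X=(P-t)@R
    X[d==0]=np.nan
    return im,d,X
def save(n,im): cv2.imwrite('pics/'+n,im[:,:,::-1])
E
python3 - <<'E'
from h import *
s=bot.sense();print(s['t'],s['position'],s['orientation'],s['ft_force'],s['width'])
for n in('scene','side'):
    im,d,X=cloud(n);save(n+'0.png',im)
    np.save(n+'0.npy',X)
    for th in('die_block','slot_face','fence','solder_reel','pine_block','yellow_tub'):
        for r in bot.search_frame(th,n)[:2]:
            u,v=np.round(r['point']).astype(int);print(n,th,u,v,round(r['conf'],2),X[v,u].round(3))
E
```

```text
0.0 [ 0.2150994  -0.61241322  0.25186366] [-1.30068339e-03  9.85766951e-01  1.68112281e-01 -2.94556194e-04] [-0.67895953  0.71927494 -0.76063616] 0.08550910365055212
scene die_block 314 212 0.58 [0.476 0.076 0.036]
scene slot_face 311 211 0.83 [0.472 0.084 0.037]
scene fence 347 185 0.68 [0.642 0.111 0.038]
scene solder_reel 262 182 0.8 [0.468 0.293 0.043]
scene pine_block 245 175 0.79 [0.483 0.406 0.017]
scene yellow_tub 401 271 0.89 [ 0.458 -0.221  0.03 ]
side die_block 296 213 0.78 [0.487 0.085 0.037]
side slot_face 298 209 0.84 [0.495 0.099 0.034]
side fence 353 200 0.85 [0.653 0.098 0.038]
side solder_reel 289 157 0.73 [0.501 0.293 0.036]
side solder_reel 296 212 0.34 [0.488 0.089 0.036]
side pine_block 282 131 0.56 [0.498 0.416 0.027]
side yellow_tub 310 322 0.83 [ 0.467 -0.224  0.04 ]
```

View pics/scene0.png

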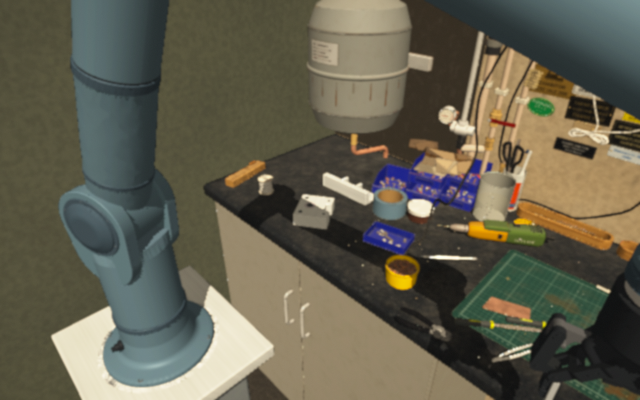

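View pics/side0.png

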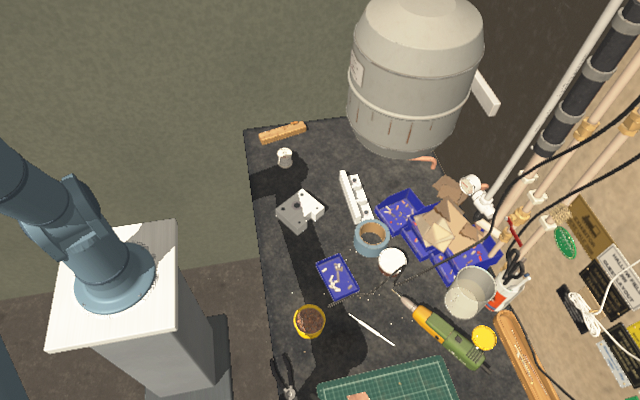

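The side view shows the block at about (300,212) and the fence running from (343,172) to (368,222). The slot notch seems to be toward (318,210), on the block's right side. I'll rectify the region from above to get its yaw.

```bash
python3 - <<'E'
from h import *
X=np.load('side0.npy'); 
im=cv2.imread('pics/side0.png')
c=bot.calibration('side');K=np.array(c["mtx"]);R=np.array(c["R"]);t=np.array(c["t"])
# ortho at z=.036: row = x decreasing, col = y decreasing ; 2px/mm
xs=np.arange(.72,.36,-.0006);ys=np.arange(.36,-.12,-.0006)
gx,gy=np.meshgrid(xs,ys,indexing='ij')
P=np.stack([gx,gy,gx*0+.037],-1)@R.T+t
p=P@K.T; u=(p[...,0]/p[...,2]).astype('f4');v=(p[...,1]/p[...,2]).astype('f4')
o=cv2.remap(im,u,v,cv2.INTER_CUBIC)
for n in('side','scene'):
    X=np.load(n+'0.npy')
    def rect(x0,x1,y0,y1,z0,z1):
        m=(X[...,0]>x0)&(X[...,0]<x1)&(X[...,1]>y0)&(X[...,1]<y1)&(X[...,2]>z0)&(X[...,2]<z1)
        return X[m]
    for nm,b in(('block',(.38,.585,-.02,.2,.03,.043)),('fence',(.59,.75,0,.25,.033,.048))):
        q=rect(*b); r=cv2.minAreaRect((q[:,:2]*1000).astype('f4'))
        print(n,nm,len(q),np.nanmedian(q[:,2]).round(4),r,cv2.boxPoints(r).round(0).tolist())
        for a in cv2.boxPoints(r): cv2.circle(o,(int((360-a[1])/.6),int((720-a[0])/.6)),3,(0,0,255) if n=='side' else (0,255,0),-1)
for k in range(0,8):
    cv2.line(o,(int((.36-(.35-.05*k))/.0006),0),(int((.36-(.35-.05*k))/.0006),8),(255,255,0),2)
cv2.imwrite('pics/o.png',o);print(o.shape)
E
```

```text
side block 1017 0.0363 ((500.58502197265625, 101.41714477539062), (107.3650894165039, 94.57937622070312), 33.71579360961914) [[430.0, 111.0], [482.0, 32.0], [571.0, 92.0], [519.0, 171.0]]
side fence 417 0.0402 ((694.2698974609375, 105.60137176513672), (211.48106384277344, 111.7688980102539), 88.83917236328125) [[636.0, 1.0], [748.0, -1.0], [752.0, 210.0], [641.0, 212.0]]
scene block 714 0.0344 ((498.1845397949219, 101.57169342041016), (112.06794738769531, 92.30232238769531), 33.25954055786133) [[426.0, 109.0], [477.0, 32.0], [570.0, 94.0], [520.0, 171.0]]
scene fence 326 0.0383 ((689.7938842773438, 103.13111114501953), (209.1775665283203, 113.06705474853516), 88.11651611328125) [[630.0, 0.0], [743.0, -3.0], [750.0, 206.0], [637.0, 210.0]]
(600, 800, 3)
```

View pics/o.png

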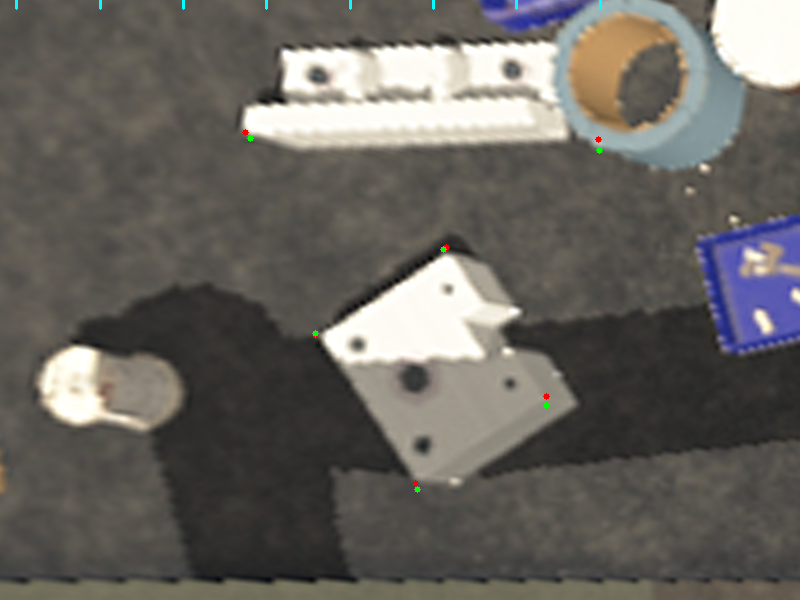

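The rectified view puts the block centre near (0.500, 0.101) with yaw about -56°. The slot is on the lower-right side and faces (+x, -y). The fence runs along y at x≈0.64. I'll fit the fence while moving off to align the tool.

Emit:
servo_tool --motion '[[[0.405,-0.294,0.05,0.338,0],[0.405,-0.294,0.05,0.338,0],[0.405,-0.294,0.05,0.338,0],[0.405,-0.294,0.05,0.338,0],[0.405,-0.294,0.05,0.338,0],[0.405,-0.294,0.05,0.338,0],[0.405,-0.294,0.05,0.338,0],[0.405,-0.294,0.05,0.338,0],[0.405,-0.294,0.05,0.338,0],[0.405,-0.294,0.05,0.338,0],[0.405,-0.294,0.05,0.338,0],[0.405,-0.294,0.05,0.338,0],[0.405,-0.294,0.05,0.338,0],[0.405,-0.294,0.05,0.338,0],[0.405,-0.294,0.05,0.338,0],[0.405,-0.294,0.05,0.338,0]]]'

```text
t: 2.03
position: [0.4991, -0.2038, 0.2033]
orientation: [0.001, 1.0, -0.002, -0.0]
ft_force: [-0.1, 0.3, -0.1]
width: -0.0003
grasp_force: 0.0
```

```bash
python3 - <<'E'
from h import *
s=bot.sense();print(s['t'],s['position'].round(3),s['orientation'].round(3),s['q'].round(2),s['width'])
for n in('side','scene'):
    X=np.load(n+'0.npy').reshape(-1,3)
    # contact face: points between floor and top
    q=X[(X[:,0]>.6)&(X[:,0]<.66)&(X[:,1]>.0)&(X[:,1]<.23)&(X[:,2]>.010)&(X[:,2]<.032)]
    a=np.array([.64,0])
    l=cv2.fitLine((q[:,:2]*1000).astype('f4'),cv2.DIST_HUBER,0,.01,.01).ravel()
    print(n,len(q),l, 'y range',np.percentile(q[:,1],[0,2,50,98,100]).round(3))
    for lo in np.arange(.0,.23,.02):
        k=q[(q[:,1]>=lo)&(q[:,1]<lo+.02)]
        if len(k):print(round(lo,2),len(k),np.median(k[:,0]).round(4),end='; ')
    t=X[(X[:,0]>.6)&(X[:,0]<.67)&(X[:,1]>.0)&(X[:,1]<.24)&(abs(X[:,2]-.040)<.003)]
    print('\ntop',len(t))
    for lo in np.arange(.0,.24,.01):
        k=t[(t[:,1]>=lo)&(t[:,1]<lo+.01)]
        if len(k):print(round(lo,2),len(k),k[:,0].min().round(4),k[:,0].max().round(4),end='; ')
    print()
E
```

```text
2.0333 [ 0.499 -0.204  0.203] [ 0.001  1.    -0.002 -0.   ] [ 0.49  0.24 -0.2   1.9   0.06  1.   -1.31] -0.00025634987212362354
side 130 [ 4.4054031e-02 -9.9902916e-01  6.4440417e+02  1.1120141e+02] y range [0.001 0.004 0.093 0.201 0.207]
0.0 9 0.6565; 0.04 35 0.6483; 0.06 12 0.6452; 0.08 12 0.645; 0.1 14 0.6439; 0.12 12 0.6435; 0.14 13 0.6429; 0.16 11 0.6418; 0.18 9 0.6417; 0.2 3 0.6412; 
top 248
0.0 6 0.65 0.6695; 0.01 1 0.6693 0.6693; 0.03 1 0.6468 0.6468; 0.04 15 0.6456 0.6616; 0.05 14 0.647 0.6596; 0.06 15 0.6455 0.6607; 0.07 16 0.6446 0.6604; 0.08 15 0.6442 0.659; 0.09 16 0.6442 0.6606; 0.1 15 0.6446 0.6589; 0.11 15 0.6433 0.6583; 0.12 15 0.6443 0.6574; 0.13 14 0.6446 0.6575; 0.14 13 0.6426 0.6587; 0.15 13 0.6433 0.6569; 0.16 11 0.6427 0.6557; 0.17 11 0.6417 0.6569; 0.18 16 0.6418 0.6579; 0.19 11 0.6409 0.6568; 0.2 12 0.6404 0.6554; 0.21 3 0.6427 0.6483; 
scene 303 [ 2.9272979e-02 -9.9957144e-01  6.4131293e+02  1.1892540e+02] y range [0.    0.012 0.112 0.206 0.21 ]
0.0 8 0.6328; 0.02 1 0.649; 0.04 55 0.6439; 0.06 38 0.6429; 0.08 32 0.6423; 0.1 34 0.6414; 0.12 33 0.641; 0.14 33 0.6404; 0.16 28 0.6396; 0.18 27 0.639; 0.2 14 0.6396; 
top 150
0.0 7 0.633 0.6641; 0.01 1 0.6679 0.6679; 0.04 9 0.6425 0.6569; 0.05 9 0.6443 0.6587; 0.06 10 0.6425 0.6557; 0.07 9 0.6421 0.6553; 0.08 10 0.64 0.6531; 0.09 6 0.64 0.6587; 0.1 7 0.6403 0.6542; 0.11 9 0.6404 0.6557; 0.12 9 0.6393 0.6543; 0.13 8 0.6407 0.6559; 0.14 8 0.6393 0.6531; 0.15 6 0.6425 0.6545; 0.16 9 0.639 0.6523; 0.17 8 0.6386 0.6536; 0.18 7 0.6375 0.6535; 0.19 10 0.6379 0.6514; 0.2 8 0.6392 0.651;
```

Emit:
servo_tool --motion '[[[-0.053,-0.216,0.06,0,0],[-0.053,-0.216,0.06,0,0],[-0.053,-0.216,0.06,0,0],[-0.053,-0.216,0.06,0,0],[-0.053,-0.216,0.06,0,0],[-0.053,-0.216,0.06,0,0],[-0.053,-0.216,0.06,0,0],[-0.053,-0.216,0.1,0,0],[-0.053,-0.216,0.13,0,0],[-0.053,-0.216,0.15,0,0],[-0.053,-0.216,0.169,0,0],[-0.053,-0.216,0.169,0,0],[-0.053,-0.216,0.169,0,0]]]'

```text
t: 3.12
position: [0.4467, 0.0119, 0.0338]
orientation: [0.001, 1.0, -0.002, -0.001]
ft_force: [0.3, 0.3, 0.2]
width: -0.0
grasp_force: 0.0
```

```bash
cat >> h.py <<'E'
F=np.array([.642,.125]);FY=.035
def block(n='side',b=(.38,.70,-.02,.22),g=None):
    """fit block by rectangle with known size on top points; returns centre, yaw guess"""
    im,d,X=cloud(n); q=X.reshape(-1,3)
    q=q[(q[:,0]>b[0])&(q[:,0]<b[1])&(q[:,1]>b[2])&(q[:,1]<b[3])&(abs(q[:,2]-.036)<.004)&(q[:,0]<.637-.03*(q[:,1]-.125))]
    return im,X,cv2.minAreaRect((q[:,:2]*1000).astype('f4')),q
def ortho(n,im,f):
    c=bot.calibration(n);K=np.array(c["mtx"]);R=np.array(c["R"]);t=np.array(c["t"])
    xs=np.arange(.70,.40,-.0006);ys=np.arange(.24,-.06,-.0006)
    gx,gy=np.meshgrid(xs,ys,indexing='ij')
    p=(np.stack([gx,gy,gx*0+.037],-1)@R.T+t)@K.T
    o=cv2.remap(im,(p[...,0]/p[...,2]).astype('f4'),(p[...,1]/p[...,2]).astype('f4'),cv2.INTER_CUBIC)
    save(f,o)
E
python3 - <<'E'
from h import *
s=bot.sense();print(s['t'],s['position'].round(4),s['ft_force'].round(1))
for n in('side','scene'):
    im,X,r,q=block(n);print(n,len(q),r,cv2.boxPoints(r).round(0).tolist())
E
```

```text
3.1167 [0.4467 0.0119 0.0338] [0.3 0.3 0.2]
side 512 ((532.90185546875, 52.34095764160156), (105.7855453491211, 214.24066162109375), 32.04597854614258) [[431.0, 115.0], [545.0, -67.0], [635.0, -10.0], [521.0, 171.0]]
scene 248 ((513.12548828125, 34.16328430175781), (163.6057891845703, 222.21324157714844), 37.20020294189453) [[381.0, 73.0], [515.0, -104.0], [645.0, -5.0], [511.0, 172.0]]
```

Emit:
servo_tool --motion '[[[0.006,-0.005,0,0,0],[0.012,-0.01,0,0,0],[0.017,-0.014,0,0,0],[0.021,-0.016,0,0,0],[0.025,-0.017,0,0,0],[0.029,-0.018,0,0,0],[0.033,-0.019,0,0,0],[0.037,-0.02,0,0,0],[0.041,-0.022,0,0,0],[0.045,-0.023,0,0,0],[0.049,-0.024,0,0,0],[0.053,-0.026,0,0,0],[0.053,-0.026,0,0,0]]]'

```text
t: 4.3
position: [0.5019, 0.0413, 0.0345]
orientation: [-0.001, 1.0, 0.0, 0.001]
ft_force: [-0.8, -1.5, -0.4]
width: 0.0001
grasp_force: 0.6
```

Emit:
servo_tool --motion '[[[-0.01,0.015,0,0,0],[-0.03,0.04,0,0,0],[-0.05,0.07,0,0,0],[-0.06,0.11,0,0,0],[-0.06,0.15,0,0,0],[-0.06,0.15,0,0,0],[-0.06,0.15,0,0,0]]]'

```text
t: 4.88
position: [0.4418, -0.1121, 0.035]
orientation: [0.0, 1.0, -0.003, 0.002]
ft_force: [-0.6, 1.2, -0.1]
width: 0.0003
grasp_force: 0.0
```

```bash
python3 - <<'E'
from h import *
s=bot.sense();print(s['t'],s['position'].round(4),s['ft_force'].round(1))
for n in('side','scene'):
    im,X,r,q=block(n);print(n,len(q),r,cv2.boxPoints(r).round(0).tolist())
    if n=='side':ortho(n,im,'o1.png')
E
```

```text
4.8833 [ 0.4418 -0.1121  0.035 ] [-0.6  1.2 -0.1]
side 381 ((546.9605712890625, 121.93098449707031), (66.08668518066406, 134.8462371826172), 4.5763959884643555) [[509.0, 187.0], [519.0, 52.0], [585.0, 57.0], [575.0, 192.0]]
scene 645 ((510.87548828125, 117.12583923339844), (110.8024673461914, 91.43366241455078), 52.88392639160156) [[441.0, 101.0], [514.0, 45.0], [581.0, 134.0], [508.0, 189.0]]
```

View pics/o1.png

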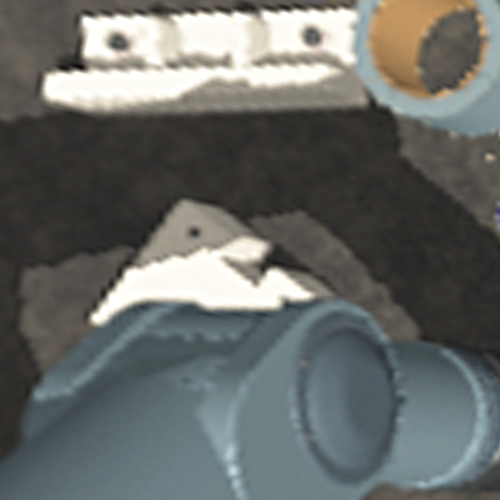

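The side view is now blocked by the forearm. In the part that shows, the fence is at the top and the block's far corner is near (180,205). The scene camera sees the block clearly: centre (0.512, 0.117), yaw -37°. Next is another corner push on the same side.

Emit:
servo_tool --motion '[[[0.03,-0.035,0,0,0],[0.04,-0.07,0,0,0],[0.046,-0.105,0,0,0],[0.046,-0.13,0,0,0],[0.052,-0.141,0,0,0],[0.058,-0.15,0,0,0],[0.061,-0.153,0,0,0],[0.064,-0.156,0,0,0],[0.067,-0.159,0,0,0],[0.07,-0.162,0,0,0],[0.073,-0.164,0,0,0],[0.076,-0.167,0,0,0],[0.079,-0.17,0,0,0],[0.082,-0.173,0,0,0],[0.085,-0.175,0,0,0],[0.088,-0.178,0,0,0],[0.088,-0.178,0,0,0]]]'

```text
t: 6.4
position: [0.5293, 0.0697, 0.0346]
orientation: [-0.001, 1.0, 0.0, 0.001]
ft_force: [0.0, -1.4, 0.4]
width: 0.0
grasp_force: 0.6
```

Emit:
servo_tool --motion '[[[-0.01,0.02,0,0,0],[-0.03,0.05,0,0,0],[-0.06,0.08,0,0,0],[-0.08,0.12,0,0,0],[-0.09,0.15,-0.04,0,0],[-0.09,0.15,-0.06,0,0],[-0.09,0.15,-0.06,0,0],[-0.09,0.15,-0.06,0,0]]]'

```text
t: 7.07
position: [0.4409, -0.0817, 0.0966]
orientation: [0.0, 1.0, -0.001, 0.004]
ft_force: [0.3, 0.3, -0.5]
width: 0.0001
grasp_force: 0.0
```

```bash
python3 - <<'E'
from h import *
s=bot.sense();print(s['t'],s['position'].round(4),s['ft_force'].round(1))
for n in('scene',):
    im,X,r,q=block(n);print(n,len(q),r,cv2.boxPoints(r).round(0).tolist())
E
```

```text
7.0667 [ 0.4409 -0.0817  0.0966] [ 0.3  0.3 -0.5]
scene 627 ((568.740478515625, 104.0849609375), (128.3489990234375, 237.275390625), 52.484500885009766) [[436.0, 125.0], [624.0, -19.0], [702.0, 83.0], [514.0, 227.0]]
```

```bash
cat >> h.py <<'E'
def blk(n='scene',b=(.40,.64,.02,.24),zl=(.029,.0395) ):
    im,d,X=cloud(n)
    m=((X[...,0]>b[0])&(X[...,0]<b[1])&(X[...,1]>b[2])&(X[...,1]<b[3])&(X[...,2]>zl[0])&(X[...,2]<zl[1])&(X[...,0]<.630-.03*(X[...,1]-.125))).astype('u1')
    k,l,st,_=cv2.connectedComponentsWithStats(m,connectivity=4)
    i=1+st[1:,4].argmax(); q=(X[l==i][:,:2]*1000).astype('f4')
    r=cv2.minAreaRect(q)
    print(n,len(q),np.round(r[0],1),np.round(r[1],1),round(r[2],2),cv2.boxPoints(r).round(0).tolist())
    return im,X,r,l==i
E
python3 - <<'E'
from h import *
im,X,r,m=blk(); m8=m.astype('u1'); im=im.copy(); im[cv2.morphologyEx(m8,cv2.MORPH_GRADIENT,np.ones((2,2)))>0]=(255,0,0)
save('s2.png',cv2.resize(im[130:270,230:430],None,fx=4,fy=4))
E
```

```text
scene 668 [520.  142.9] [113.1  93.5] 72.64 [[459.0, 103.0], [548.0, 75.0], [582.0, 183.0], [492.0, 211.0]]
```

View pics/s2.png

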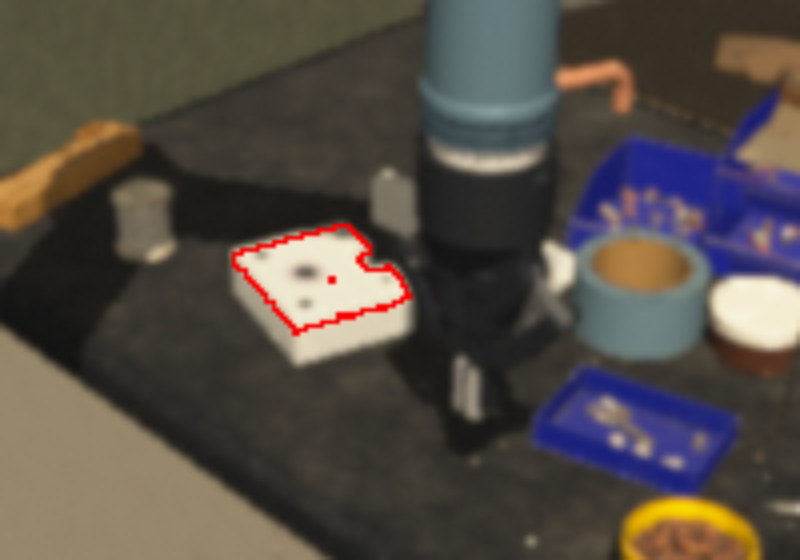

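The outline fits the block top: centre ≈(0.522, 0.143), yaw -17.4°. The slot notch points toward the fence, at (370,250) in the crop. To finish the turn I'll push the rear-right corner in +x.

Emit:
servo_tool --motion '[[[-0.009,-0.04,0,0,0],[-0.009,-0.08,0,0,0],[-0.009,-0.12,0,0,0],[-0.009,-0.16,0,0,0],[-0.009,-0.182,0,0,0],[-0.009,-0.182,0,0,0],[-0.009,-0.182,0.03,0,0],[-0.009,-0.182,0.062,0,0],[-0.009,-0.182,0.062,0,0],[0.0,-0.182,0.062,0,0],[0.009,-0.181,0.062,0,0],[0.012,-0.18,0.062,0,0],[0.015,-0.179,0.062,0,0],[0.018,-0.178,0.062,0,0],[0.021,-0.177,0.062,0,0],[0.024,-0.176,0.062,0,0],[0.027,-0.176,0.062,0,0],[0.03,-0.176,0.062,0,0],[0.03,-0.176,0.062,0,0]]]'

```text
t: 8.75
position: [0.4687, 0.0935, 0.0322]
orientation: [0.0, 1.0, -0.001, 0.0]
ft_force: [-2.3, -1.9, -0.5]
width: -0.0001
grasp_force: 1.2
```

Emit:
servo_tool --motion '[[[-0.015,0,0,0,0],[-0.035,0,-0.01,0,0],[-0.035,0.03,-0.03,0,0],[-0.035,0.07,-0.06,0,0],[-0.035,0.11,-0.06,0,0],[-0.035,0.15,-0.06,0,0],[-0.035,0.18,-0.06,0,0],[-0.035,0.18,-0.06,0,0]]]'

```text
t: 9.42
position: [0.4354, -0.0943, 0.0936]
orientation: [0.002, 1.0, -0.006, 0.003]
ft_force: [-0.3, 0.8, -0.5]
width: -0.0
grasp_force: 0.0
```

```bash
python3 - <<'E'
from h import *
s=bot.sense();print(s['t'],s['position'].round(4),s['ft_force'].round(1))
blk();blk('side')
E
```

```text
9.4167 [ 0.4354 -0.0943  0.0936] [-0.3  0.8 -0.5]
scene 638 [528.  144.5] [110.2  92.5] 83.51 [[476.0, 95.0], [568.0, 85.0], [580.0, 194.0], [488.0, 204.0]]
side 588 [541.4 143.5] [109.  74.] 82.23 [[497.0, 94.0], [571.0, 84.0], [585.0, 192.0], [512.0, 202.0]]
```

Emit:
servo_tool --motion '[[[0.005,-0.04,0,0,0],[0.005,-0.08,0,0,0],[0.005,-0.12,0,0,0],[0.005,-0.16,0,0,0],[0.005,-0.184,0,0,0],[0.005,-0.184,0,0,0],[0.005,-0.184,0.03,0,0],[0.005,-0.184,0.06,0,0],[0.012,-0.184,0.06,0,0],[0.022,-0.184,0.06,0,0],[0.032,-0.184,0.06,0,0],[0.036,-0.184,0.06,0,0],[0.039,-0.184,0.06,0,0],[0.042,-0.184,0.06,0,0],[0.045,-0.184,0.06,0,0],[0.048,-0.184,0.06,0,0],[0.048,-0.184,0.06,0,0]]]'

```text
t: 10.93
position: [0.4817, 0.0978, 0.0324]
orientation: [0.0, 1.0, -0.0, 0.0]
ft_force: [-2.3, -1.4, 0.4]
width: 0.0002
grasp_force: 0.9
```

Emit:
servo_tool --motion '[[[-0.015,0,0,0,0],[-0.045,0,-0.01,0,0],[-0.045,0.03,-0.03,0,0],[-0.045,0.07,-0.06,0,0],[-0.045,0.11,-0.06,0,0],[-0.045,0.15,-0.06,0,0],[-0.045,0.18,-0.06,0,0],[-0.045,0.18,-0.06,0,0]]]'

```text
t: 11.6
position: [0.4381, -0.0902, 0.0936]
orientation: [0.002, 1.0, -0.006, 0.003]
ft_force: [-0.5, 0.0, 0.5]
width: 0.0002
grasp_force: 0.0
```

```bash
python3 - <<'E'
from h import *
s=bot.sense();print(s['t'],s['position'].round(4),s['ft_force'].round(1))
blk();im,_,_,_=blk('side')
ortho('side',im,'o4.png')
E
```

```text
11.6 [ 0.4381 -0.0902  0.0936] [-0.5  0.   0.5]
scene 620 [534.9 146.2] [ 93.7 109.8] 0.41 [[488.0, 201.0], [488.0, 91.0], [582.0, 92.0], [581.0, 201.0]]
side 614 [544.1 146.7] [111.4  84.4] 88.71 [[501.0, 92.0], [585.0, 90.0], [588.0, 201.0], [503.0, 203.0]]
```

View pics/o4.png

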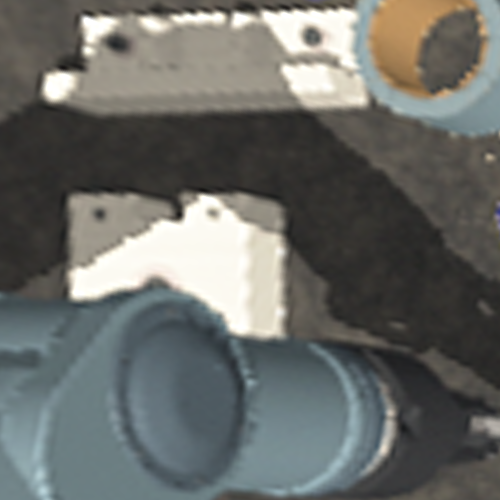

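The block is nearly square to the fence, with its front edge at row ~195, i.e. x≈0.583. It sits about 20 mm left of the fence's centre. I want a small -y shift plus about 2° of turn, so first I'll check tank clearance.

```bash
python3 - <<'E'
import numpy as np
for n in('side','scene'):
    X=np.load(n+'0.npy').reshape(-1,3);X=X[~np.isnan(X[:,0])]
    for y in np.arange(.1,.5,.05):
        q=X[(X[:,1]>=y)&(X[:,1]<y+.05)&(X[:,2]>.06)&(X[:,2]<.5)&(X[:,0]>.4)]
        if len(q):i=q[:,0].argmin();print(n,round(y,2),q[i].round(3))
    q=X[(abs(X[:,0]-.48)<.05)&(abs(X[:,1]-.293)<.05)&(X[:,2]>.02)&(X[:,2]<.055)];print(q.min(0),q.max(0))
E
```

```text
side 0.1 [0.673 0.15  0.346]
side 0.15 [0.653 0.198 0.339]
side 0.2 [0.649 0.233 0.342]
side 0.25 [0.651 0.251 0.343]
side 0.3 [0.675 0.307 0.45 ]
side 0.45 [0.4   0.479 0.192]
[0.46876007 0.28212054 0.02096438] [0.51043922 0.32528943 0.05057021]
scene 0.1 [0.671 0.144 0.338]
scene 0.15 [0.647 0.2   0.342]
scene 0.2 [0.644 0.216 0.342]
scene 0.25 [0.649 0.26  0.341]
scene 0.3 [0.667 0.301 0.342]
scene 0.45 [0.4   0.482 0.116]
[0.4655212  0.28203385 0.02005885] [0.50885647 0.32809682 0.0467545 ]
```

Emit:
servo_tool --motion '[[[0.02,-0.04,-0.01,-0.035,0],[0.04,-0.08,-0.01,-0.035,0],[0.06,-0.12,-0.01,-0.035,0],[0.08,-0.16,-0.01,-0.035,0],[0.095,-0.2,-0.01,-0.035,0],[0.095,-0.24,-0.01,-0.035,0],[0.095,-0.28,-0.01,-0.035,0],[0.095,-0.31,-0.01,-0.035,0],[0.095,-0.327,-0.01,-0.035,0],[0.095,-0.327,-0.01,-0.035,0],[0.095,-0.327,-0.01,-0.035,0],[0.095,-0.327,0.02,-0.035,0],[0.095,-0.327,0.05,-0.035,0],[0.095,-0.327,0.06,-0.035,0],[0.095,-0.327,0.06,-0.035,0]]]'

```text
t: 12.95
position: [0.5285, 0.2424, 0.0289]
orientation: [0.002, 1.0, 0.017, -0.003]
ft_force: [-0.8, -0.7, -1.1]
width: -0.0001
grasp_force: 0.0
```

Emit:
servo_tool --motion '[[[0.001,0.008,-0.004,0,0],[0.001,0.016,-0.004,0,0],[0.001,0.022,-0.004,0,0],[0.001,0.026,-0.004,0,0],[0.001,0.029,-0.004,0,0],[0.001,0.032,-0.004,0,0],[0.001,0.035,-0.004,0,0],[0.001,0.038,-0.004,0,0],[0.001,0.041,-0.004,0,0],[0.001,0.042,-0.004,0,0],[0.001,0.042,-0.004,0,0]]]'

```text
t: 13.87
position: [0.534, 0.2052, 0.0371]
orientation: [-0.001, 1.0, 0.018, 0.001]
ft_force: [-0.8, 4.4, 3.7]
width: -0.0001
grasp_force: 2.5
```

Emit:
servo_tool --motion '[[[0,-0.012,0,0,0],[0,-0.025,0,0,0],[0,-0.035,-0.02,0,0],[-0.02,-0.035,-0.06,0,0],[-0.06,0,-0.065,0,0],[-0.1,0.04,-0.065,0,0],[-0.1,0.08,-0.065,0,0],[-0.1,0.12,-0.065,0,0],[-0.1,0.16,-0.065,0,0],[-0.1,0.2,-0.065,0,0],[-0.1,0.24,-0.065,0,0],[-0.1,0.28,-0.065,0,0],[-0.1,0.29,-0.065,0,0],[-0.1,0.29,-0.065,0,0],[-0.1,0.29,-0.065,0,0]]]'

```text
t: 15.12
position: [0.443, -0.0916, 0.1008]
orientation: [0.0, 1.0, 0.015, -0.001]
ft_force: [0.4, 0.6, 0.5]
width: -0.0002
grasp_force: 0.0
```

```bash
python3 - <<'E'
from h import *
s=bot.sense();print(s['t'],s['position'].round(4),s['ft_force'].round(1))
blk();blk('side')
E
```

```text
15.1167 [ 0.443  -0.0916  0.1008] [0.4 0.6 0.5]
scene 638 [535.8 137.4] [110.5  94.6] 89.35 [[488.0, 83.0], [582.0, 82.0], [584.0, 192.0], [489.0, 193.0]]
side 530 [548.1 138.9] [111.6  75.9] 89.98 [[510.0, 83.0], [586.0, 83.0], [586.0, 195.0], [510.0, 195.0]]
```

```bash
cat >> h.py <<'E'
def yaws(n):
    im,X,r,m=blk(n)
    P=X[m]; out=[]
    lo,hi=np.percentile(P[:,1],[6,94])
    def fit(pts): # huber-ish line x=a+b*y
        b=np.polyfit(pts[:,1],pts[:,0],1)
        for _ in range(4):
            e=pts[:,0]-np.polyval(b,pts[:,1]);k=abs(e)<2*e.std()+1e-5;b=np.polyfit(pts[k,1],pts[k,0],1)
        return round(-np.degrees(np.arctan(b[0])),2),np.polyval(b,.135).round(4)
    def edge(P,f,lo,hi,st=.004):
        o=[]
        for y in np.arange(lo,hi,st):
            k=P[(P[:,1]>=y)&(P[:,1]<y+st)]
            if len(k)>2:o.append([f(k[:,0]),k[:,1].mean()])
        return np.array(o)
    front=edge(P,np.max,lo,hi); c=(lo+hi)/2; front=front[abs(front[:,1]-c)>.019]
    print(n,'front',fit(front),'rear',fit(edge(P,np.min,lo,hi)))
    # side edges: by x
    Q=P[:,[1,0,2]];a,b=np.percentile(Q[:,1],[6,94])
    f=lambda e:-e[0]
    ys=[np.polyfit(*edge(Q,g,a,b)[:,::-1].T,1) for g in(np.max,np.min)]
    print('  sides yaw',[round(np.degrees(np.arctan(s[0])),2) for s in ys],'y at x=.535',[np.polyval(s,.535).round(4) for s in ys])
    G=X.reshape(-1,3);G=G[(G[:,0]>.625)&(G[:,0]<.66)&(G[:,1]>.05)&(G[:,1]<.205)&(G[:,2]>.008)&(G[:,2]<.034)]
    T=X.reshape(-1,3);T=T[(T[:,0]>.625)&(T[:,0]<.67)&(T[:,1]>.03)&(T[:,1]<.22)&(abs(T[:,2]-.039)<.004)]
    print('  fence face',fit(G),'top front',fit(edge(T,np.min,.05,.205)),'ends',np.percentile(T[:,1],[1,99]).round(4))
    return im
E
python3 - <<'E'
from h import *
for n in('scene','side'): yaws(n)
E
```

```text
scene 622 [535.9 138.2] [ 96.5 107.7] 1.34 [[486.0, 191.0], [489.0, 83.0], [585.0, 86.0], [583.0, 193.0]]
scene front (np.float64(-10.39), np.float64(0.5739)) rear (np.float64(1.45), np.float64(0.4906))
  sides yaw [np.float64(-1.93), np.float64(8.39)] y at x=.535 [np.float64(0.1873), np.float64(0.0879)]
  fence face (np.float64(1.43), np.float64(0.6406)) top front (np.float64(0.52), np.float64(0.639)) ends [0.1513 0.2086]
side 531 [547.9 138.4] [ 75.7 110. ] 0.29 [[510.0, 193.0], [510.0, 83.0], [586.0, 84.0], [586.0, 194.0]]
side front (np.float64(0.76), np.float64(0.5843)) rear (np.float64(-22.17), np.float64(0.5339))
  sides yaw [np.float64(51.02), np.float64(2.0)] y at x=.535 [np.float64(0.1542), np.float64(0.0853)]
  fence face (np.float64(1.76), np.float64(0.6433)) top front (np.float64(1.42), np.float64(0.6437)) ends [0.0421 0.2095]
```

Block and fence are now within about 1° of each other, with a gap of about 58 mm. The block's y range is 0.085–0.191 and the fence's is 0.040–0.210. Next I'll set up behind the block with the fingers spread.

Emit:
servo_tool --motion '[[[0.0,-0.04,0,0,0.05],[0.0,-0.08,0,0,0.05],[0.0,-0.12,0,0,0.05],[0.01,-0.16,0,0,0.05],[0.02,-0.2,0,0,0.05],[0.022,-0.225,0,0,0.05],[0.022,-0.225,0,0,0.05],[0.022,-0.225,0,0,0.05],[0.022,-0.225,0.03,0,0.05],[0.022,-0.225,0.06,0,0.05],[0.022,-0.225,0.07,0,0.05],[0.022,-0.225,0.07,0,0.05],[0.022,-0.225,0.07,0,0.05]]]'

```text
t: 16.4
position: [0.4573, 0.1349, 0.031]
orientation: [0.0, 1.0, 0.017, -0.001]
ft_force: [1.0, -0.2, -0.9]
width: 0.05
grasp_force: 0.0
```

Emit:
servo_tool --motion '[[[0.007,-0.002,0,0,0.05],[0.014,-0.003,0,0,0.05],[0.019,-0.003,0,0,0.05],[0.022,-0.003,0,0,0.05],[0.025,-0.003,0,0,0.05],[0.028,-0.003,0,0,0.05],[0.031,-0.003,0,0,0.05],[0.034,-0.003,0,0,0.05],[0.037,-0.003,0,0,0.05],[0.04,-0.003,0,0,0.05],[0.043,-0.003,0,0,0.05],[0.046,-0.003,0,0,0.05],[0.049,-0.003,0,0,0.05],[0.052,-0.003,0,0,0.05],[0.055,-0.003,0,0,0.05],[0.058,-0.003,0,0,0.05],[0.06,-0.003,0,0,0.05],[0.06,-0.003,0,0,0.05]]]'

```text
t: 17.9
position: [0.5167, 0.1406, 0.0307]
orientation: [0.0, 1.0, 0.018, -0.001]
ft_force: [-3.1, 0.2, -0.3]
width: 0.05
grasp_force: 1.8
```

```bash
python3 - <<'E'
from h import *
s=bot.sense();print(s['t'],s['position'].round(4),s['ft_force'].round(1))
yaws('scene')
E
```

```text
17.9 [0.5167 0.1406 0.0307] [-3.1  0.2 -0.3]
scene 275 [559.9 110.5] [112.6  54.3] 5.24 [[501.0, 132.0], [506.0, 78.0], [618.0, 89.0], [613.0, 143.0]]Traceback (most recent call last):
  File "<stdin>", line 3, in <module>
  File "h.py", line 49, in yaws
    print(n,'front',fit(front),'rear',fit(edge(P,np.min,lo,hi)))
                    ~~~^^^^^^^
  File "h.py", line 38, in fit
    b=np.polyfit(pts[:,1],pts[:,0],1)
    raise TypeError("expected non-empty vector for x")
TypeError: expected non-empty vector for x
```

Emit:
servo_tool --motion '[[[0.002,0,0,0,0.05],[0.005,0,0,0,0.05],[0.008,0,0,0,0.05],[0.011,0,0,0,0.05],[0.014,0,0,0,0.05],[0.016,0,0,0,0.05],[0.018,0,0,0,0.05],[0.019,0,0,0,0.05],[0.02,0,0,0,0.05],[0.02,0,0,0,0.05]]]'

```text
t: 18.78
position: [0.5381, 0.1415, 0.0313]
orientation: [-0.0, 1.0, 0.017, 0.0]
ft_force: [-2.0, -1.6, -1.0]
width: 0.0497
grasp_force: 1.2
```

Emit:
servo_tool --motion '[[[0.001,0,0,0,0.05],[0.002,0,0,0,0.05],[0.003,0,0,0,0.05],[0.004,0,0,0,0.05],[0.004,0,0,0,0.05]]]'

```text
t: 19.2
position: [0.5395, 0.1416, 0.0313]
orientation: [0.001, 1.0, 0.018, -0.002]
ft_force: [-7.7, -1.3, 4.7]
width: 0.0498
grasp_force: 4.0
```

Emit:
servo_tool --motion '[[[0.002,0,0,0,0.05],[0.003,0,0,0,0.05],[0.004,0,0,0,0.05],[0.004,0,0,0,0.05]]]'

```text
t: 19.53
position: [0.5396, 0.1416, 0.0307]
orientation: [0.002, 1.0, 0.018, -0.006]
ft_force: [-14.1, -1.3, 9.9]
width: 0.0502
grasp_force: 7.1
```

The block has stopped against the fence: force is rising and position isn't changing. I'll back off and check.

Emit:
servo_tool --motion '[[[-0.005,0,0,0,0.05],[-0.015,0,0,0,0.05],[-0.035,0,0,0,0.05],[-0.07,0,-0.01,0,0.05],[-0.1,0,-0.05,0,0.05],[-0.1,0.04,-0.08,0,0.05],[-0.1,0.08,-0.08,0,0.05],[-0.1,0.12,-0.08,0,0.05],[-0.1,0.16,-0.08,0,0.05],[-0.08,0.2,-0.08,0,0.05],[-0.06,0.24,-0.08,0,0.05],[-0.05,0.28,-0.08,0,0.05],[-0.05,0.32,-0.08,0,0.05],[-0.05,0.35,-0.08,0,0.05],[-0.05,0.35,-0.08,0,0.05],[-0.05,0.35,-0.08,0,0.05]]]'

```text
t: 20.87
position: [0.5093, -0.2148, 0.1125]
orientation: [0.002, 1.0, 0.014, 0.002]
ft_force: [-0.5, 0.0, 0.5]
width: 0.0499
grasp_force: 0.0
```

```bash
python3 - <<'E'
from h import *
s=bot.sense();print(s['t'],s['position'].round(4),s['ft_force'].round(1))
im,d,X=cloud('side');ortho('side',im,'o5.png')
i2,_,Y=cloud('scene');save('s5.png',cv2.resize(i2[130:270,230:430],None,fx=4,fy=4))
for n,b in(('scene',Y),('side',X)):
    q=b.reshape(-1,3);q=q[(q[:,0]>.50)&(q[:,0]<.635)&(q[:,1]>.05)&(q[:,1]<.23)&(q[:,2]>.029)&(q[:,2]<.042)]
    print(n,len(q),np.percentile(q[:,1],[1,99]),np.percentile(q[:,0],[1,99]))
E
```

```text
20.8667 [ 0.5093 -0.2148  0.1125] [-0.5  0.   0.5]
scene 590 [0.08710563 0.19255009] [0.54693447 0.63294875]
side 384 [0.12169064 0.19467854] [0.54971272 0.6342207 ]
```

View pics/o5.png

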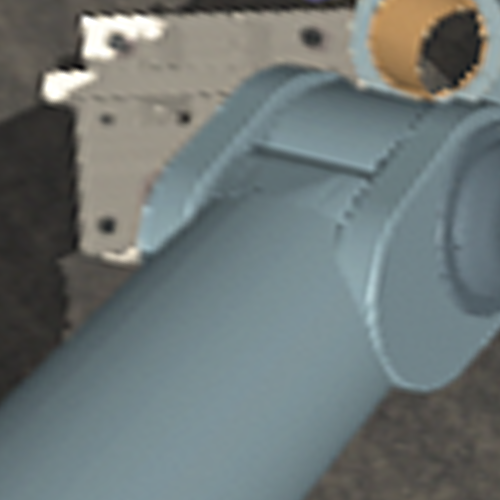

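View pics/s5.png

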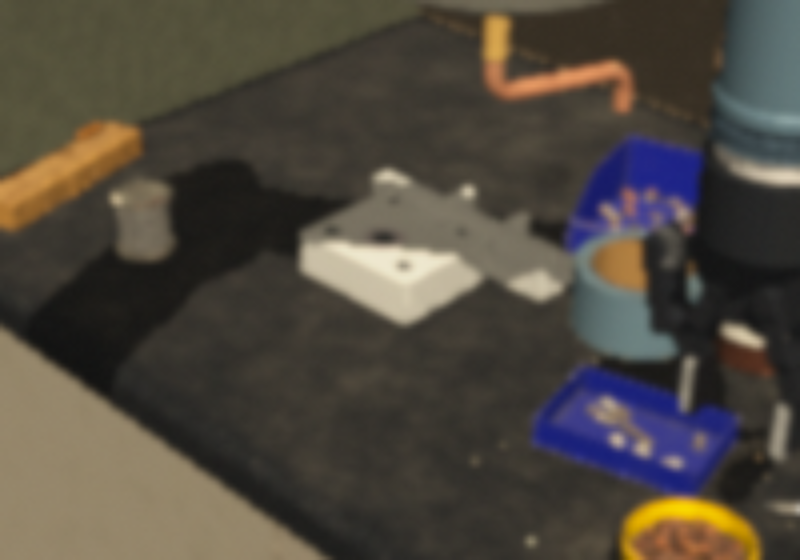

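The pictures show the slotted face against the fence, with the block's left edge (col 78) inside the fence's left end (col 42). The reel, pine block and tub haven't moved. One more press with closed fingers at mid-face will make sure the face sits flat.

Emit:
servo_tool --motion '[[[-0.02,-0.04,0,0,0],[-0.04,-0.08,0,0,0],[-0.04,-0.12,0,0,0],[-0.04,-0.16,0,0,0],[-0.04,-0.2,0,0,0],[-0.03,-0.24,0,0,0],[-0.02,-0.28,0,0,0],[-0.01,-0.32,0,0,0],[0.0,-0.348,0,0,0],[0.0,-0.348,0,0,0],[0.0,-0.348,0.03,0,0],[0.0,-0.348,0.06,0,0],[0.0,-0.348,0.078,0,0],[0.0,-0.348,0.078,0,0],[0.0,-0.348,0.078,0,0]]]'

```text
t: 22.22
position: [0.4943, 0.1395, 0.0329]
orientation: [-0.0, 1.0, 0.019, -0.001]
ft_force: [-0.5, 0.5, 1.6]
width: -0.0001
grasp_force: 0.0
```

Emit:
servo_tool --motion '[[[0.015,0,0,0,0],[0.03,0,0,0,0],[0.038,0,0,0,0],[0.042,0,0,0,0],[0.045,0,0,0,0],[0.048,0,0,0,0],[0.051,0,0,0,0],[0.053,0,0,0,0],[0.053,0,0,0,0]]]'

```text
t: 22.97
position: [0.5397, 0.14, 0.0319]
orientation: [0.002, 1.0, 0.018, -0.009]
ft_force: [-13.5, -1.1, 9.2]
width: -0.0001
grasp_force: 6.9
```

Emit:
servo_tool --motion '[[[-0.006,0,0,0,0],[-0.02,0,0,0,0],[-0.05,0,0,0,0],[-0.08,0,-0.02,0,0],[-0.1,0,-0.06,0,0],[-0.1,0.04,-0.1,0,0],[-0.1,0.08,-0.14,0,0],[-0.1,0.12,-0.15,0,0],[-0.1,0.16,-0.15,0,0],[-0.1,0.2,-0.15,0,0],[-0.1,0.24,-0.15,0,0],[-0.06,0.28,-0.15,0,0],[-0.06,0.3,-0.15,0,0],[-0.06,0.3,-0.15,0,0],[-0.06,0.3,-0.15,0,0],[-0.06,0.3,-0.15,0,0]]]'

```text
t: 24.3
position: [0.4991, -0.1617, 0.1833]
orientation: [-0.0, 1.0, 0.017, 0.0]
ft_force: [-0.3, 0.9, -0.7]
width: -0.0002
grasp_force: 0.0
```

```bash
python3 - <<'E'
from h import *
s=bot.sense();print(s['t'],s['position'].round(4),s['ft_force'].round(1),abs(s['dq']).max())
i2,_,Y=cloud('scene')
q=Y.reshape(-1,3);q=q[(q[:,0]>.50)&(q[:,0]<.635)&(q[:,1]>.05)&(q[:,1]<.23)&(q[:,2]>.029)&(q[:,2]<.042)]
print(len(q),np.percentile(q[:,1],[1,99]))
e=[]
for y in np.arange(.095,.185,.004):
    k=q[(q[:,1]>=y)&(q[:,1]<y+.004)]
    if len(k)>2:e.append([k[:,0].min(),k[:,1].mean()])
e=np.array(e);b=np.polyfit(e[:,1],e[:,0],1);print('rear yaw',-np.degrees(np.arctan(b[0])),np.polyval(b,.14))
for th in('solder_reel','pine_block','yellow_tub'):
    r=bot.search_frame(th,'scene')[0];u,v=np.round(r['point']).astype(int);print(th,u,v,Y[v,u].round(3))
print(bot.job_done())
E
```

```text
24.3 [ 0.4991 -0.1617  0.1833] [-0.3  0.9 -0.7] 0.04235282019484168
586 [0.08703828 0.19301476]
rear yaw 2.2575348926670964 0.5476115589445604
solder_reel 265 181 [0.477 0.29  0.044]
pine_block 245 175 [0.484 0.407 0.016]
yellow_tub 403 270 [ 0.457 -0.226  0.037]
the job is handed in; nothing more can be done
None
```

I turned the die block square with about a 58 mm gap, then pushed it home: its slotted face is against the fence, inside both ends by camera measurement (nearest about 17 mm). The hand is clear, the reel, pine block and tub read in place, and the job is handed in at about 24 s.

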